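# Tighten the recessed nut of the drying-rack pulley with a long socket key

### The arm

A 7-joint arm with a two-finger parallel gripper is mounted at the origin on the work surface. World frame = base frame: x ahead of the robot, y to its left, z up, the work surface at z = 0. Lengths are in m, angles in degrees, forces in N, time in s.
With the tool pointing down it reaches from about 0.425 to 0.875 m from the base axis. Payload 4.7 kg.
Tool frame: the origin (TCP) lies where the fingers leave the gripper's body, on its centre line; the fingertips stand 70 mm ahead of it and the grasp point (between the pads) lies 51 mm ahead of it (env.tip_reach is the distance from the TCP to the fingertips, in m); z points along the fingers, x is the direction in which the jaws open and shut, and the axes are right-handed (so a half turn about z gives the same grasp; the last joint's range is limited). The gripper opens to 87 mm and grips with 3 to 60 N. Pads are 19 mm wide; open, the fingers measure 117 mm over their backs; the gripper's body (75 mm by 190 mm) begins 51 mm behind the grasp point.
Start: joints at [0.808, 18.392, -4.016, 83.108, 1.295, 78.541, -3.26], TCP at [0.65, -0, 0.292] pointing down, gripper open.
Joint ranges: [-163.93, 163.93], [-17.29, 119.83], [-79.2, 71.16], [3.27, 140.29], [-89.18, 269.18], [5.43, 117.66], [-154.24, 154.24]. Speed limits (degrees/s): [147.25, 147.25, 180, 180, 180, 180, 180].

### API

Orientations are given as [roll, pitch, yaw] about the fixed x, y, z axes, in that order (R = Rz(yaw) Ry(pitch) Rx(roll)).
In Python, from cell import env, optics, order gives the robot as it stands.
- The arm moves only by the shell command python3 -m creep 'ROWS' [FORCE]. ROWS is JSON, a list of rows, each a list of 7 numbers: the shift along the tool's x, y, z in cm, then the turn, a rotation vector about the tool's x, y, z in rad, then the opening, from 0 (shut) to 1 (fully open). A call has 1 to 20 rows; each row shifts and turns the pose as measured when the row begins, along the tool's axes as they then stand; what a row does not reach is not made up. A row lasts 1/10 s, in which the tool goes at most 50 mm and 8.59 degrees, less where a joint would pass 70% of its speed; a pose out of reach is approached as far as the arm can. A call with a gripper value outside its range is refused whole. The fingers move at their own pace and stop on an object; FORCE is the grip in N (left out, the last holds). Time passes only in rows, so rows that do not move let the fingers close. It gives the time, the measured TCP pose, the force and the opening at its end, in the units of the state.
- env.get_obs(): the state, without advancing time (a new reading comes with each control period).
- optics.read_camera(name): name is "scene" or "side" or "wrist"; returns a dict with "frame" (480x640x3 uint8, blue, green, red), "z_map" (480x640 float32, m along the optical axis (not along the pixel's ray), 0 where there is no reading), "fx", "fy", "cx", "cy" (pixels), "R" (3x3) and "t" (3): a world point X has camera coordinates R X + t; the wrist camera has in their place "hand_eye" (4x4, takes a point from camera to tool coordinates, whose origin is the TCP and whose axes are the tool frame's). Camera axes: x right, y down, z forward; pixel columns grow to the right and rows downward; lengths in m; the calibration is good to about 2 mm. A picture is of the moment at which its call begins: read the wrist's pose just before it.
- order.sign_off(): hands the job in, once; it reports no verdict.
The state is a dict: "time_s": time; "qpos": joint angles; "joint_velocities": joint speeds; "effort": joint torques, N m; "tool_pos": TCP position; "tool_rot": TCP orientation; "force": force on the tool from outside, world axes, zero at the start; "wrist_torque": the same for the moment, N m; "grip_width": finger opening in m.
Only numpy, scipy, OpenCV 4.12 (cv2) and the standard library are available. Lean on these libraries where they do the work, as an engineer would, in place of code of your own. Each camera call takes 0.05 s, during which the arm holds its last target. There are 200 camera calls.

### The job

Take the T-handled socket key out of its stand, lower it gently into the deep bore of the pulley housing and feel for the hex nut hidden at the bottom until the socket drops fully over it. Turn the nut clockwise until it comes up against its stop, without ramming, prying or wrenching on, then let go and leave the key standing fully seated on the tight nut. Leave the lid, bottle, brush and pole fork where they are.

Things in the scene. Friction and masses are not known exactly. Their poses are not given: they have to be found in the camera images.
- housing: Pulley housing bolted down: 170 x 90 x 10 mm base plate, an upright grey round boss 68 mm across, 95 mm tall, with a 42 mm wide bore open at the top; beside it (housing +x side, 60 to 135 mm from the bore axis) a black pulley wheel between steel cheeks with a short lever, up to 90 mm tall. Origin: on the bore axis at the underside (work surface); z up.
- bore_mouth (a point): Centre of the boss's open top, on the bore axis. A fixed steel washer closes the bore 69 to 79 mm below it (differs each time, not measured); the hex nut stands on the washer, on the axis. A fully seated socket's rim rests on the washer.
- nut (a joint): Turn (rad) of the hidden nut, growing clockwise from above; starts at 0 to 0.35, rigid stop (tight) at 1.0; takes about 0.12 N m, stays where left. Hex part 24 mm across flats, 9 mm tall, topped by a centring cone 8 mm tall (24.8 mm wide at its foot, 12 mm on top). Which way its flats face differs each time, is not measured and does not follow from this value.
- stand: Fixed grey plastic stand: 100 x 100 x 6 mm foot with an open round cup 52 mm outside, 42 mm inside, rim 46 mm above the work surface, inner floor 6 mm up. Origin: centre of the underside. The key stands upright in it.
- key: Loose steel T-handled socket key, 160 mm tall, about 0.28 kg, standing upright in the stand. Origin: centre of its lower end; z up the shaft, x along the T-bar. Bottom 22 mm: hexagonal tube, inside 26 mm across flats and 21 mm deep, outside 37 mm over corners; above it a round shaft 14 mm thick; on top the T-bar, 70 mm long (x), 12 mm thick (y), 20 mm tall.
- key_tip (a point): Centre of the key's lower rim (the key's origin). The socket has about 0.17 rad of play each way on the nut and drops over it only when its flats match the nut's within that play (repeats every 60 degrees); otherwise the rim stops on the nut's corners, 9 mm above the washer.
- key_bar (a point): Middle of the T-bar, 150 mm above the key's lower rim; pinch it here from above across its 12 mm thickness (fingers closing along key y).
- bucket_lid: Bystander: red plastic bucket lid, disc 216 mm across, 16 mm thick, lying flat. Origin: centre of the underside.
- spray_bottle: Bystander: blue spray bottle with white trigger head, 72 mm across, 217 mm tall, standing. Origin: centre of the underside.
- scrub_brush: Bystander: wooden scrub brush 150 x 55 x 46 mm lying on its bristles. Origin: centre of the underside, x along its length.
- pole_fork: Bystander: chrome pole fork, two-pronged, 300 mm long (x, prongs at +x), 60 mm wide, 16 mm thick, lying flat. Origin: on the underside of the rod's middle.
Mind the look-alikes: they are no part of the job. Several things have the shape of the key; the one meant has the colours described above.

How it is judged:
By the outcome, as a careful person would: the job done as asked, in the order asked, and still so for the second after the job is handed in, with the robot touching nothing.
It also fails if it takes over 72 s, if anything falls off the work surface, if the arm or the gripper's body presses on something with over 40 N, if the wrist force passes 120 N, or if a joint passes its speed limit or range.

## Working session

There is one attempt and no reset: what is moved stays moved. The work goes in short steps, Python scripts to look and compute and a shell command to move; the robot and the scene stay as the last step left them, time stands still between calls to the robot, and variables do not carry over. Pictures are saved under pics/ and viewed, on a budget of 10 in all, crops included, one or two more only if the job needs it, and the job is handed in when it is done.

```bash
mkdir -p pics; ls; python3 - <<'E'
from cell import env,optics,order
import cv2,numpy as np
a=optics.read_camera("scene");b=optics.read_camera("side")
for n,c in(("scene",a),("side",b)):
    cv2.imwrite(f"pics/{n}0.png",c["frame"]);np.savez(f"pics/{n}0.npz",**c)
    print(n,c["fx"],c["cx"],c["cy"],(-c["R"].T@c["t"]).round(3),c["R"][2].round(2))
o=env.get_obs();print(o)
E
```

```text
pics
scene 525.0763398572932 325.2120770731271 246.2306674366349 [1.537 0.176 0.863] [-0.77 -0.15 -0.63]
side 518.7235880074103 320.30599313224855 244.29819115611645 [-0.114 -0.815  0.908] [ 0.54  0.61 -0.59]
{'time_s': 0.1, 'qpos': array([ 0.80913508, 18.43389282, -4.01701724, 83.16734936,  1.29564524,
       78.54349935, -3.25868659]), 'joint_velocities': array([-0.00203185, -0.11488279,  0.01041045, -0.15460163, -0.08307177,
       -0.02909316, -0.02284327]), 'effort': array([ 1.37795760e-04, -4.92569017e+01, -4.06077392e-01, -3.13399816e+01,
       -6.42974046e-02,  3.95253638e-02,  6.49213871e-05]), 'tool_pos': array([ 6.49613482e-01, -4.55730619e-05,  2.91286369e-01]), 'tool_rot': array([1.79994246e+02, 9.94638261e-02, 3.29401364e-03]), 'force': array([-0.56021917, -0.41650358,  0.6478208 ]), 'wrist_torque': array([-0.01500103,  0.00725277, -0.00526729]), 'grip_width': 0.08712955396698398}
```

View pics/scene0.png

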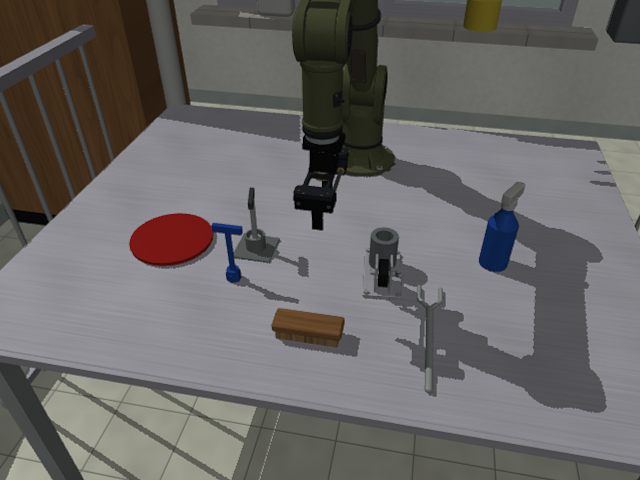

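View pics/side0.png

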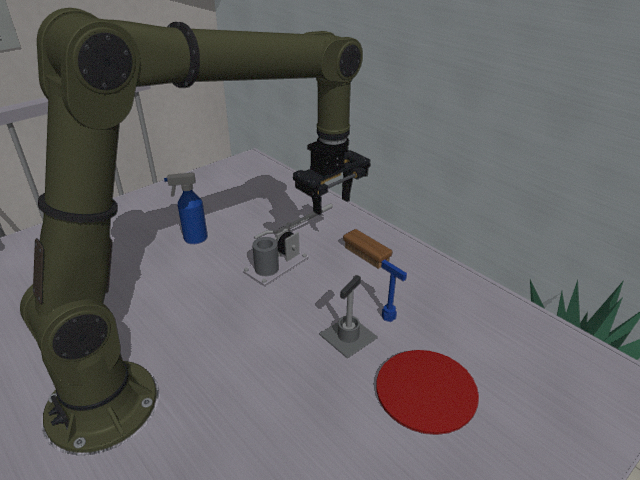

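Scene view: the key's dark T-bar is at (251,197) above its stand at (255,243), and the boss mouth is at (384,236). The blue look-alike key stands at (230,250). Side view: T-bar (351,287), boss mouth (264,243). Next I take positions from the depth maps.

```bash
cat > h.py <<'E'
import numpy as np,cv2
def cloud(c):
    v,u=np.mgrid[:480,:640];z=c["z_map"]
    P=np.stack([(u-c["cx"])/c["fx"]*z,(v-c["cy"])/c["fy"]*z,z],-1)
    return P
def world(c): return (cloud(c)-c["t"])@c["R"]
E
python3 - <<'E'
from h import *
for n,bar,boss in(("scene",(235,180,270,225),(360,222,410,262)),("side",(325,270,370,320),(245,230,290,265))):
    c=np.load(f"pics/{n}0.npz");W=world(c);ok=c["z_map"]>0;hsv=cv2.cvtColor(c["frame"],cv2.COLOR_BGR2HSV)
    def sel(b):
        m=np.zeros((480,640),bool);m[b[1]:b[3],b[0]:b[2]]=1;return m&ok
    m=sel(bar)&(W[...,2]>.135)&(hsv[...,1]<90);p=W[m]
    print(n,"bar",len(p),p.mean(0).round(4),p.min(0).round(3),p.max(0).round(3))
    (cx,cy),s,a=cv2.minAreaRect((p[:,:2]*1000).astype(np.float32));print(" rect",cx,cy,s,a)
    d=np.linalg.svd(p[:,:2]-p[:,:2].mean(0))[2][0] if len(p)<3000 else 0;print(" dir",d, np.degrees(np.arctan2(d[1],d[0])))
    m=sel(boss)&(abs(W[...,2]-.095)<.004);p=W[m];
    (x,y),s,a=cv2.minAreaRect((p[:,:2]*1000).astype(np.float32));(ex,ey),r=cv2.minEnclosingCircle((p[:,:2]*1000).astype(np.float32))
    print(" boss",len(p),x,y,s,"circ",ex,ey,r,p[:,2].mean())
    # blue key top
    m=ok&(hsv[...,0]>100)&(hsv[...,0]<130)&(hsv[...,1]>150)&(W[...,2]>.12)&(W[...,1]<0)&(W[...,0]>.3); m[:, :]&=True
    p=W[m]; print(" blue",p.mean(0).round(3),p.min(0).round(3),p.max(0).round(3))
    m=ok&(W[...,2]>.06)&(W[...,2]<.11);m&=sel((355,222,415,300) if n=="scene" else (240,225,310,275));
    p=W[m];q=p[(np.hypot(*(p[:,:2]-[x/1e3,y/1e3]).T)>.045)];print(" pulley",q.mean(0) if len(q) else 0, q[:,2].max() if len(q) else 0)
E
```

```text
scene bar 135 [ 0.5319 -0.1982  0.16  ] [ 0.492 -0.213  0.137] [ 0.561 -0.188  0.171]
 rect 526.2924194335938 -200.3317413330078 (69.64899444580078, 13.101139068603516) 13.555442810058594
 dir [0.97699691 0.21325347] 12.31308221839182
 boss 265 526.97705078125 127.80884552001953 (68.0986099243164, 64.91825103759766) circ 527.9920654296875 128.69773864746094 35.25314712524414 0.09400260826967466
 blue [ 0.651 -0.214  0.156] [ 0.597 -0.254  0.12 ] [ 0.742 -0.005  0.399]
 pulley [0.62402574 0.14167122 0.07594179] 0.0877720674695054
side bar 242 [ 0.5158 -0.2065  0.1584] [ 0.484 -0.218  0.136] [ 0.555 -0.19   0.169]
 rect 519.8848876953125 -203.77423095703125 (71.5052490234375, 15.82981014251709) 9.903660774230957
 dir [-0.97965819 -0.20067347] -168.42365572782555
 boss 198 523.8675537109375 126.68402862548828 (70.23246002197266, 65.38723754882812) circ 524.1099243164062 125.3499526977539 36.4100341796875 0.09364889742916019
 blue [ 0.64  -0.219  0.156] [ 0.564 -0.258  0.123] [ 0.724 -0.015  0.425]
 pulley [0.60520967 0.13366338 0.07557198] 0.08753721148189363
```

```bash
python3 -m creep '[[-2.2,3.4,0,0,0,0,1],[-2.2,3.4,0,0,0,-0.148,1]]'; python3 - <<'E'
from cell import env
o=env.get_obs();print(o["time_s"],o["tool_pos"],o["tool_rot"],o["qpos"])
E
```

```text
time_s: 0.3
tool_pos: [0.6064, -0.0622, 0.289]
tool_rot: [-179.8, 0.2, 8.9]
force: [0.2, -1.3, 0.5]
grip_width: 0.087
0.3 [ 0.60644577 -0.06216934  0.28895502] [-1.79759157e+02  1.56509234e-01  8.86832253e+00] [ 6.27824004 13.74596414 -3.35820172 89.32280016  0.60932464 77.15741148
 11.74610025]
```

```bash
python3 -m creep '[[-2.6,3.15,0,0,0,0,1],[-2.6,3.15,0,0,0,0,1],[-2.6,3.15,0,0,0,0,1],[-2.6,3.15,0,0,0,0,1],[0,0,0,0,0,-0.148,1],[0,0,0,0,0,-0.148,1],[0,0,0,0,0,-0.148,1],[0,0,0,0,0,-0.148,1],[0,0,0,0,0,-0.148,1],[0,0,0,0,0,-0.148,1],[0,0,0,0,0,-0.148,1],[0,0,0,0,0,-0.148,1],[0,0,0,0,0,-0.148,1],[0,0,0,0,0,-0.148,1],[0,0,0,0,0,-0.148,1]]'; python3 - <<'E'
from cell import env,optics
from h import *
from scipy.spatial.transform import Rotation as Ro
o=env.get_obs();c=optics.read_camera("wrist")
cv2.imwrite("pics/w1.png",c["frame"])
T=c["hand_eye"];P=cloud(c)@T[:3,:3].T+T[:3,3]
W=P@Ro.from_euler("xyz",o["tool_rot"],degrees=True).as_matrix().T+o["tool_pos"]
m=(c["z_map"]>0)&(W[...,2]>.135)&(W[...,2]<.18)&(np.hypot(W[...,0]-.523,W[...,1]+.202)<.06)
p=W[m];print(len(p),p.mean(0),p.min(0),p.max(0),np.median(p[:,2]))
t=p[p[:,2]>np.percentile(p[:,2],50)-.006]
print(cv2.minAreaRect((t[:,:2]*1000).astype(np.float32)));v,u=np.nonzero(m);print(u.mean(),v.mean())
tt=P[m];print("tool",cv2.minAreaRect((tt[:,:2]*1000).astype(np.float32)))
print(o["qpos"].round(1))
E
```

```text
time_s: 1.8
tool_pos: [0.5106, -0.2153, 0.2812]
tool_rot: [-179.1, -0.5, 103.5]
force: [-0.4, 0.7, 0.3]
grip_width: 0.087
1859 [ 0.51262106 -0.20443131  0.16473471] [ 0.48827432 -0.21498877  0.13573644] [ 0.55801699 -0.18793804  0.16817934] 0.16578409932792995
((522.95751953125, -201.50982666015625), (69.57225799560547, 11.875865936279297), 13.714069366455078)
333.9295320064551 266.8515330823023
tool ((8.71242904663086, 17.166893005371094), (69.57234954833984, 13.22708797454834), 89.92139434814453)
[ 22.7   7.9  -2.9  97.1   0.5  76.1 123.2]
```

View pics/w1.png

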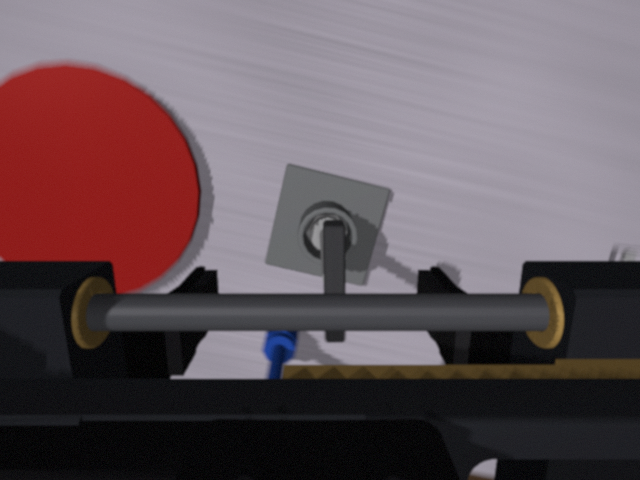

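The wrist view shows the grey bar at col 335, rows 220–340, between the fingers. The measured centre is (0.523, −0.2015), yaw 13.7°. I'll align the tool, then descend.

```bash
cat > go.py <<'E'
import sys,numpy as np
from cell import env
from scipy.spatial.transform import Rotation as Ro
def to(x,y,z,yaw):
    o=env.get_obs();R=Ro.from_euler("xyz",o["tool_rot"],degrees=True)
    G=Ro.from_euler("xyz",[180,0,yaw],degrees=True)
    print("t %.1f"%o["time_s"],o["tool_pos"].round(4),o["tool_rot"].round(2),"F",o["force"].round(1),"M",o["wrist_torque"].round(2),"w %.4f"%o["grip_width"],"j7 %.0f"%o["qpos"][6])
    if x: print("shift cm",(R.inv().apply(np.array([x,y,z])-o["tool_pos"])*100).round(2),"rot",(R.inv()*G).as_rotvec().round(4))
if __name__=="__main__": to(*map(float,sys.argv[1:]or[0]*4))
E
python3 go.py .523 -.2015 .27 103.7
```

```text
t 1.9 [ 0.5105 -0.2153  0.2811] [-179.07   -0.54  103.83] F [ 1.  -0.1 -0.2] M [ 0.12 -0.01  0.02] w 0.0869 j7 124
shift cm [1.03 1.56 1.09] rot [-0.0163 -0.0094  0.0024]
```

```bash
python3 -m creep '[[0.5,0.8,0.5,-0.016,-0.009,0,1],[0.5,0.8,0.5,0,0,0,1],[0,0,0,0,0,0,1]]'; python3 go.py .523 -.2015 .217 103.7
```

```text
time_s: 2.15
tool_pos: [0.5243, -0.2002, 0.2693]
tool_rot: [180.0, -0.1, 103.4]
force: [0.2, 0.9, 0.4]
grip_width: 0.087
t 2.1 [ 0.5243 -0.2002  0.2693] [ 1.7998e+02 -6.0000e-02  1.0340e+02] F [0.2 0.9 0.4] M [0.11 0.02 0.03] w 0.0870 j7 121
shift cm [-0.1  -0.16  5.23] rot [ 0.0003 -0.001  -0.0053]
```

```bash
python3 -m creep '[[-0.1,-0.15,2,0,0,0,1],[0,0,2,0,0,0,1],[0,0,1.1,0,0,0,1],[0,0,0,0,0,0,1]]'; python3 go.py .523 -.2015 .217 103.7
```

```text
time_s: 2.55
tool_pos: [0.5242, -0.1998, 0.2165]
tool_rot: [180.0, -0.0, 103.3]
force: [-1.3, -1.1, 0.6]
grip_width: 0.087
t 2.5 [ 0.5242 -0.1998  0.2165] [ 1.7997e+02 -4.0000e-02  1.0325e+02] F [-1.3 -1.1  0.6] M [ 0.07 -0.02  0.03] w 0.0870 j7 121
shift cm [-0.14 -0.15 -0.05] rot [ 0.0005 -0.0008 -0.0078]
```

```bash
python3 -m creep '[[-0.14,-0.15,0,0,0,-0.008,1],[0,0,0,0,0,0,0],[0,0,0,0,0,0,0],[0,0,0,0,0,0,0],[0,0,0,0,0,0,0],[0,0,0,0,0,0,0],[0,0,0,0,0,0,0]]' 30; python3 go.py .523 -.2015 .217 103.7
```

```text
time_s: 3.25
tool_pos: [0.5246, -0.2024, 0.2201]
tool_rot: [179.7, 0.1, 103.7]
force: [0.8, -0.3, 0.3]
grip_width: 0.0473
t 3.2 [ 0.5246 -0.2024  0.2201] [1.7971e+02 1.3000e-01 1.0367e+02] F [ 0.8 -0.3  0.3] M [ 0.09  0.02 -0.02] w 0.0473 j7 122
shift cm [ 0.12 -0.14  0.31] rot [ 0.005   0.0023 -0.0006]
```

```bash
python3 -m creep '[[0,0,0.3,0,0,0,0],[0,0,0,0,0,0,0],[0,0,0,0,0,0,0],[0,0,0,0,0,0,0],[0,0,0,0,0,0,0],[0,0,0,0,0,0,0]]' 30; python3 go.py .523 -.2015 .217 103.7;python3 go.py
```

```text
time_s: 3.85
tool_pos: [0.5245, -0.2017, 0.2167]
tool_rot: [179.7, 0.1, 103.7]
force: [-0.1, -0.2, 0.8]
grip_width: 0.012
t 3.9 [ 0.5245 -0.2017  0.2167] [1.7974e+02 6.0000e-02 1.0368e+02] F [-0.1 -0.2  0.8] M [ 0.28 -0.03 -0.06] w 0.0120 j7 121
shift cm [ 0.06 -0.14 -0.03] rot [ 0.0046  0.0011 -0.0003]
t 3.9 [ 0.5245 -0.2017  0.2167] [1.7974e+02 6.0000e-02 1.0368e+02] F [-0.1 -0.2  0.8] M [ 0.28 -0.03 -0.06] w 0.0120 j7 121
```

```bash
python3 -m creep '[[0,0,-1,0,0,0,0],[0,0,-1.2,0,0,0,0],[0,0,-1.2,0,0,0,0],[0,0,-1.2,0,0,0,0],[0,0,-1.5,0,0,0,0],[0,0,-2,0,0,0,0],[0,0,-2,0,0,0,0],[0,0,-1.4,0,0,0,0]]'; python3 go.py .526 .127 .328 103.7
```

```text
time_s: 4.65
tool_pos: [0.5226, -0.2019, 0.3389]
tool_rot: [179.9, 0.0, 103.7]
force: [1.0, -0.8, -2.1]
grip_width: 0.0119
t 4.7 [ 0.5226 -0.2019  0.3389] [1.7991e+02 2.0000e-02 1.0366e+02] F [ 1.  -0.8 -2.1] M [ 0.1  -0.01  0.01] w 0.0119 j7 122
shift cm [31.88  8.1   1.09] rot [ 0.0017  0.0003 -0.0007]
```

```bash
python3 -m creep '[[1.5,0.4,0,0,0,0,0],[3,0.75,0,0,0,0,0],[3.5,0.9,0,0,0,0,0],[3.5,0.9,0,0,0,0,0],[3.5,0.9,0,0,0,0,0],[3.5,0.9,0,0,0,0,0],[3.5,0.9,0,0,0,0,0],[3.5,0.9,0,0,0,0,0],[3,0.7,0,0,0,0,0],[2,0.5,0,0,0,0,0],[1,0.3,0,0,0,0,0],[0,0,0,0,0,0,0]]'; python3 - <<'E'
from cell import env,optics
from h import *
import go
from scipy.spatial.transform import Rotation as Ro
go.to(.526,.127,.328,103.7)
o=env.get_obs();c=optics.read_camera("wrist")
cv2.imwrite("pics/w2.png",c["frame"]);T=c["hand_eye"]
W=(cloud(c)@T[:3,:3].T+T[:3,3])@Ro.from_euler("xyz",o["tool_rot"],degrees=True).as_matrix().T+o["tool_pos"]
np.savez("pics/w2.npz",W=W,**c)
for n in("scene","side"):
    d=optics.read_camera(n);cv2.imwrite(f"pics/{n}2.png",d["frame"][100:340,150:470] if n=="scene" else d["frame"][100:340,130:450]);np.savez(f"pics/{n}2.npz",**d)
a=cv2.imread("pics/scene2.png");b=cv2.imread("pics/side2.png")
cv2.imwrite("pics/c2.png",cv2.resize(np.hstack([a,b]),(800,300)))
E
```

```text
time_s: 5.85
tool_pos: [0.5193, 0.1482, 0.335]
tool_rot: [-179.8, -0.2, 104.1]
force: [0.2, -0.4, -2.0]
grip_width: 0.0116
t 5.8 [0.5193 0.1482 0.335 ] [-1.7977e+02 -1.6000e-01  1.0407e+02] F [ 0.2 -0.4 -2. ] M [ 0.06 -0.03  0.05] w 0.0116 j7 84
shift cm [-2.22  0.14  0.69] rot [-0.004  -0.0027  0.0065]
```

View pics/w2.png

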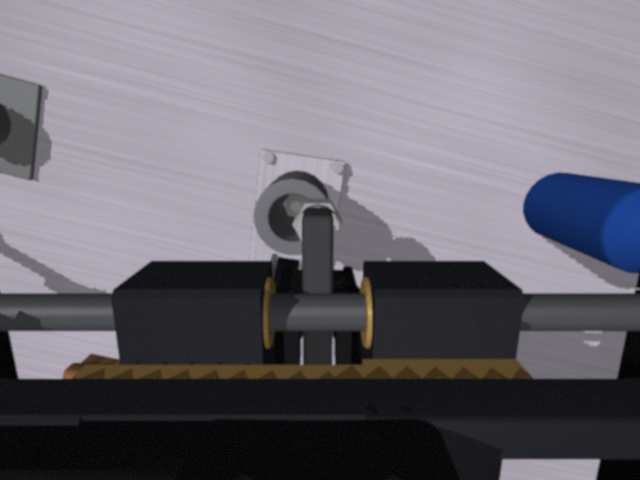

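View pics/c2.png

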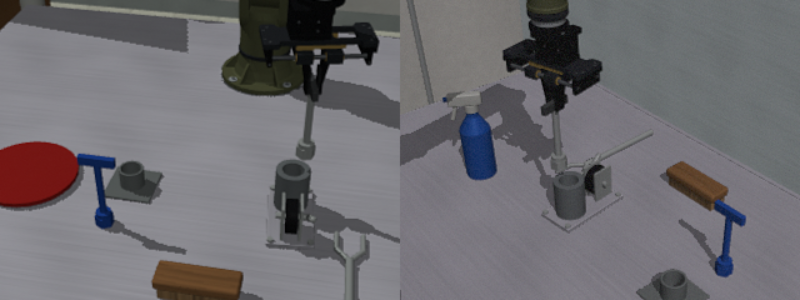

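The key hangs upright (wrist view: bar at (318,240)), with its socket 2 cm beside the boss mouth at (292,205). Inside the bore a light nut shape can be seen. I'll measure the key's tilt and tip and the boss axis, and enlarge the nut.

```bash
python3 - <<'E'
from h import *
c=np.load("pics/w2.npz");W=c["W"];ok=c["z_map"]>0
cv2.imwrite("pics/nut.png",cv2.resize(c["frame"][165:260,245:345],None,fx=6,fy=6,interpolation=cv2.INTER_CUBIC))
m=ok&(abs(W[...,2]-.094)<.006)&(np.hypot(W[...,0]-.526,W[...,1]-.127)<.045);p=W[m][:,:2]
print("boss ring",len(p),W[m][:,2].mean())
# algebraic fit outer edge points
def fit(q):
    A=np.c_[2*q,np.ones(len(q))];s=np.linalg.lstsq(A,(q**2).sum(1),rcond=None)[0];return s[:2],np.sqrt(s[2]+s[:2]@s[:2])
c0=np.array([.526,.127])
for _ in range(5):
    r=np.hypot(*(p-c0).T);ang=((np.degrees(np.arctan2(*(p-c0).T[::-1]))+360)//10).astype(int)
    q=np.array([p[ang==a][np.argmax(r[ang==a])] for a in np.unique(ang)]);q=q[np.hypot(*(q-c0).T)>.030];c1,R=fit(q);c0=c1
print("boss wrist",c0,R,len(q))
m=ok&(W[...,2]<.05)&(W[...,2]>.005)&(np.hypot(*(W[...,:2]-c0).transpose(2,0,1))<.02)
print("in bore",m.sum(),np.histogram(W[m][:,2],bins=np.arange(.005,.05,.004)))
for n in("scene","side"):
    d=np.load(f"pics/{n}2.npz");V=world(d);k=d["z_map"]>0
    for lo,hi in((.118,.138),(.15,.2),(.2,.25)):
        s=k&(V[...,2]>lo)&(V[...,2]<hi)&(np.hypot(V[...,0]-.519,V[...,1]-.148)<.05)
        print(n,lo,s.sum(),V[s].mean(0).round(4),V[s][:,2].min().round(4))
    s=k&(np.hypot(V[...,0]-.519,V[...,1]-.148)<.03)&(V[...,2]>.105);print("minz",np.percentile(V[s][:,2],1))
    cam=-d["R"].T@d["t"];print(cam)
E
```

```text
boss ring 2101 0.09473720250515219
boss wrist [0.5269853  0.12882081] 0.033652516281341145 26
in bore 513 (array([  0,   0,   4, 176,   0,  28, 125, 176,   4,   0,   0]), array([0.005, 0.009, 0.013, 0.017, 0.021, 0.025, 0.029, 0.033, 0.037,
       0.041, 0.045, 0.049]))
scene 0.118 73 [0.5273 0.1463 0.1308] 0.1213
scene 0.15 164 [0.5216 0.1466 0.1679] 0.1502
scene 0.2 115 [0.5216 0.1462 0.2243] 0.2001
minz 0.1272329815373943
[1.53653409 0.17565693 0.86267208]
side 0.118 59 [0.5071 0.1338 0.1308] 0.1218
side 0.15 127 [0.5118 0.1394 0.1689] 0.1502
side 0.2 93 [0.5125 0.1396 0.2248] 0.2001
minz 0.12662490220742278
[-0.11400071 -0.81515961  0.90813603]
```

View pics/nut.png

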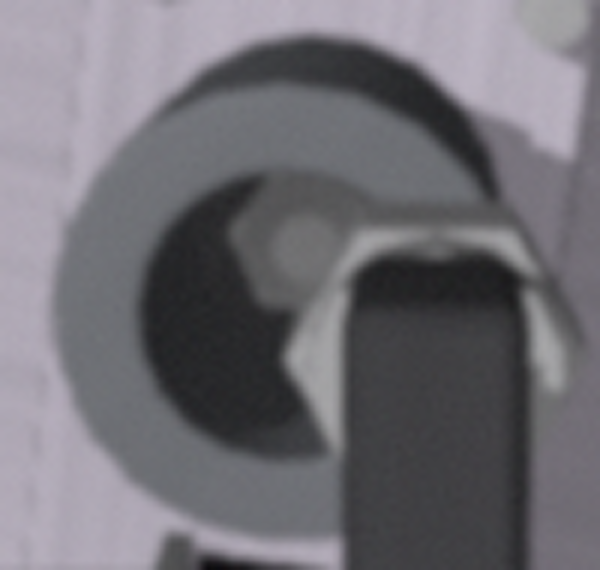

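The crop shows nut corners at (268,172), (228,235) and (262,308). The socket's flat runs (352,218)–(515,216), with its side corner at (287,357). The two hexes look nearly aligned, so I'll cast rays to check.

```bash
python3 - <<'E'
from h import *
from scipy.spatial.transform import Rotation as Ro
c=np.load("pics/w2.npz");T=c["hand_eye"]
R=Ro.from_euler("xyz",[-179.77,-.16,104.07],degrees=True).as_matrix();t=np.array([.5193,.1482,.335])
def ray(u,v,z):
    u=245+(u+.5)/6-.5;v=165+(v+.5)/6-.5
    d=R@T[:3,:3]@np.array([(u-c["cx"])/c["fx"],(v-c["cy"])/c["fy"],1]);o=R@T[:3,3]+t
    return (o+d*(z-o[2])/d[2])
N=np.array([ray(*p,.0285) for p in((268,172),(228,235),(262,308))])
for a,b in((0,1),(1,2)):
    e=N[b]-N[a];print("nut edge",np.hypot(*e[:2]),np.degrees(np.arctan2(e[1],e[0])),np.degrees(np.arctan2(e[1],e[0]))%60)
ctr=np.array([.527,.1288]);q=N[:,:2]-ctr;print(np.hypot(*q.T),np.degrees(np.arctan2(q[:,1],q[:,0]))%60)
print(ray(305,245,.0365))
zs=.125+.022
S=np.array([ray(*p,zs) for p in((515,216),(352,218),(287,357))])
for a,b in((0,1),(1,2)):
    e=S[b]-S[a];print("sock edge",np.hypot(*e[:2]),np.degrees(np.arctan2(e[1],e[0]))%60)
print("sock centre",S[0]+(S[1]-S[0])/2)
E
```

```text
nut edge 0.0128510074055641 -18.951534826906194 41.0484651730938
nut edge 0.013842667978115702 37.77522703295507 37.77522703295507
[0.01392668 0.01407759 0.01421091] [44.33208466 38.96045451 37.55248982]
[0.52627625 0.12809709 0.0365    ]
sock edge 0.019507414788146004 44.71762514617082
sock edge 0.018815375601771038 48.77299554623944
sock centre [0.49965613 0.14328272 0.147     ]
```

```bash
python3 go.py .5303 .1302 .322 99.7
```

```text
t 6.0 [0.5203 0.1444 0.3352] [-1.7978e+02 -5.0000e-02  1.0376e+02] F [-0.9  0.4 -1.5] M [ 0.07 -0.01 -0.  ] w 0.0120 j7 84
shift cm [-1.62  0.64  1.32] rot [-0.0038 -0.0008  0.0709]
```

```bash
python3 -m creep '[[-0.8,0.3,0.5,-0.003,0,0.035,0],[-0.8,0.3,0.6,0,0,0.035,0],[0,0,0,0,0,0,0],[0,0,0,0,0,0,0]]'; cat > look.py <<'E'
from cell import env,optics
from h import *
import go,sys
from scipy.spatial.transform import Rotation as Ro
k=sys.argv[1];rim=float(sys.argv[2])
for _ in range(2): go.to(0,0,0,0)
def fit(q):
    A=np.c_[2*q,np.ones(len(q))];s=np.linalg.lstsq(A,(q**2).sum(1),rcond=None)[0];return s[:2],np.sqrt(s[2]+s[:2]@s[:2])
o=env.get_obs()["tool_pos"]
for n,b in(("scene",(.5275,.1282)),("side",(.524,.126))):
    d=optics.read_camera(n);np.savez(f"pics/{n}{k}.npz",**d);V=world(d);ok=d["z_map"]>0
    cam=(-d["R"].T@d["t"])[:2]
    for lo,hi in((rim+.03,rim+.075),(rim+.075,rim+.125)):
        s=ok&(V[...,2]>lo)&(V[...,2]<hi)&(np.hypot(V[...,0]-o[0],V[...,1]-o[1])<.025);p=V[s][:,:2]
        u=(o[:2]-cam)/np.linalg.norm(o[:2]-cam)
        # cylinder r=7mm: front-surface points, mean of chord depth = r*pi/4
        x=p.mean(0)+u*.007*np.pi/4
        print(n,len(p),"shaft",x.round(4),"to boss",(np.array(b)-x).round(4))
E
python3 look.py 3 .112
```

```text
time_s: 6.4
tool_pos: [0.5314, 0.1227, 0.3227]
tool_rot: [-179.9, 0.1, 98.8]
force: [-1.0, 0.1, -2.9]
grip_width: 0.0119
t 6.4 [0.5314 0.1227 0.3227] [-1.7993e+02  9.0000e-02  9.8830e+01] F [-1.   0.1 -2.9] M [ 0.19 -0.05 -0.04] w 0.0119 j7 81
t 6.4 [0.5314 0.1227 0.3227] [-1.7993e+02  9.0000e-02  9.8830e+01] F [-1.   0.1 -2.9] M [ 0.19 -0.05 -0.04] w 0.0119 j7 81
scene 113 shaft [0.5283 0.1222] to boss [-0.0008  0.006 ]
scene 112 shaft [0.5286 0.1217] to boss [-0.0011  0.0065]
side 93 shaft [0.5274 0.1212] to boss [-0.0034  0.0048]
side 92 shaft [0.5279 0.1217] to boss [-0.0039  0.0043]
```

```bash
python3 go.py .5296 .128 .317 99.7
```

```text
t 6.5 [0.5313 0.1231 0.3228] [-1.7994e+02  1.0000e-01  9.8880e+01] F [-0.3  0.2 -2.1] M [ 0.14 -0.03  0.02] w 0.0114 j7 81
shift cm [ 0.52 -0.09  0.58] rot [-0.0011  0.0018 -0.0143]
```

```bash
python3 -m creep '[[0.5,-0.1,0.5,0,0,-0.007,0],[0,0,0,0,0,0,0],[0,0,0,0,0,0,0]]'; python3 look.py 4 .107; python3 - <<'E'
from cell import env,optics
from h import *
a=np.load("pics/scene4.npz")["frame"][195:275,345:425];b=np.load("pics/side4.npz")["frame"][205:285,225:305]
w=optics.read_camera("wrist")["frame"][150:270,235:355]
cv2.imwrite("pics/c4.png",np.hstack([cv2.resize(i,(266,266),interpolation=cv2.INTER_CUBIC) for i in(a,b,w)]))
E
```

```text
time_s: 6.8
tool_pos: [0.5292, 0.1292, 0.3177]
tool_rot: [-180.0, 0.1, 99.4]
force: [0.7, -0.1, -2.2]
grip_width: 0.012
t 6.8 [0.5292 0.1292 0.3177] [-1.7997e+02  7.0000e-02  9.9400e+01] F [ 0.7 -0.1 -2.2] M [ 0.13 -0.07  0.01] w 0.0120 j7 81
t 6.8 [0.5292 0.1292 0.3177] [-1.7997e+02  7.0000e-02  9.9400e+01] F [ 0.7 -0.1 -2.2] M [ 0.13 -0.07  0.01] w 0.0120 j7 81
scene 127 shaft [0.5265 0.1279] to boss [0.001  0.0003]
scene 110 shaft [0.5266 0.128 ] to boss [0.0009 0.0002]
side 93 shaft [0.5244 0.1283] to boss [-0.0004 -0.0023]
side 94 shaft [0.5252 0.1284] to boss [-0.0012 -0.0024]
```

View pics/c4.png

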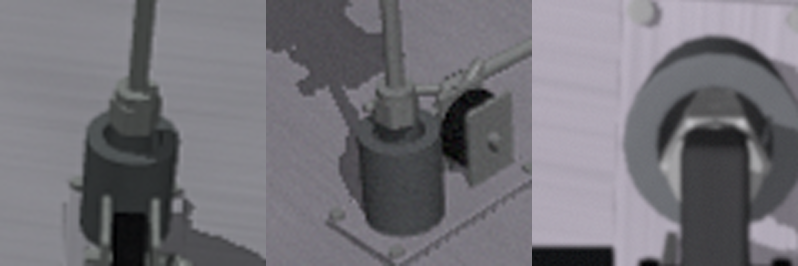

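Views 3–4 and the composite show the socket centred over the mouth, within about 1 mm. I'll lower it in small steps.

```bash
python3 -m creep '[[-0.1,0,0.6,0,0,0,0],[0,0,0.6,0,0,0,0],[0,0,0.6,0,0,0,0]]'; python3 go.py .529 .128 .25 99.7
```

```text
time_s: 7.25
tool_pos: [0.5299, 0.1281, 0.2995]
tool_rot: [179.9, 0.1, 99.4]
force: [0.2, -0.0, -2.2]
grip_width: 0.0118
t 7.2 [0.5299 0.1281 0.2995] [1.7992e+02 7.0000e-02 9.9390e+01] F [ 0.2 -0.  -2.2] M [ 0.1  -0.05  0.02] w 0.0118 j7 81
shift cm [ 0.01 -0.1   4.95] rot [ 0.0015  0.0012 -0.0055]
```

Rim about 6 mm below the mouth with no contact, so I continue.

```bash
python3 -m creep '[[0,-0.05,0.9,0,0,0,0],[0,0,0.9,0,0,0,0],[0,0,0.9,0,0,0,0]]'; python3 go.py .529 .128 .25 99.7;  python3 -m creep '[[0,0,0.8,0,0,0,0],[0,0,0.7,0,0,0,0]]'; python3 go.py .529 .128 .25 99.7
```

```text
time_s: 7.55
tool_pos: [0.5292, 0.1277, 0.2699]
tool_rot: [179.9, 0.1, 99.4]
force: [-0.6, -0.3, -2.8]
grip_width: 0.0118
t 7.5 [0.5292 0.1277 0.2699] [1.7995e+02 7.0000e-02 9.9370e+01] F [-0.6 -0.3 -2.8] M [ 0.16 -0.06 -0.  ] w 0.0118 j7 81
shift cm [ 0.03 -0.02  1.99] rot [ 0.0009  0.0012 -0.0058]
time_s: 7.75
tool_pos: [0.5288, 0.1276, 0.2526]
tool_rot: [-180.0, 0.1, 99.4]
force: [0.3, -0.5, -1.8]
grip_width: 0.0116
t 7.8 [0.5288 0.1276 0.2526] [-1.7996e+02  7.0000e-02  9.9370e+01] F [ 0.3 -0.5 -1.8] M [ 0.14 -0.11 -0.01] w 0.0116 j7 81
shift cm [0.04 0.03 0.26] rot [-0.0006  0.0012 -0.0058]
```

```bash
python3 -m creep '[[0.05,0,0.5,0,0,0,0],[0,0,0.3,0,0,0,0]]'; python3 go.py .529 .128 .23 99.7;  python3 -m creep '[[0,0,0.3,0,0,0,0],[0,0,0.2,0,0,0,0]]'; python3 go.py .529 .128 .23 99.7
```

```text
time_s: 7.95
tool_pos: [0.5284, 0.128, 0.2429]
tool_rot: [-179.9, 0.1, 99.4]
force: [-0.5, 0.3, -2.8]
grip_width: 0.0118
t 8.0 [0.5284 0.128  0.2429] [-1.7988e+02  7.0000e-02  9.9370e+01] F [-0.5  0.3 -2.8] M [ 0.14 -0.02  0.04] w 0.0118 j7 80
shift cm [-0.01  0.07  1.29] rot [-0.0021  0.0012 -0.0057]
time_s: 8.15
tool_pos: [0.5286, 0.1283, 0.2377]
tool_rot: [-179.9, 0.1, 99.4]
force: [0.3, -0.5, -2.3]
grip_width: 0.012
t 8.2 [0.5286 0.1283 0.2377] [-1.7993e+02  5.0000e-02  9.9380e+01] F [ 0.3 -0.5 -2.3] M [ 0.26 -0.09  0.02] w 0.0120 j7 80
shift cm [-0.03  0.03  0.77] rot [-0.0013  0.0009 -0.0056]
```

```bash
for i in 1; do python3 -m creep '[[0,0,0.2,0,0,0,0],[0,0,0.15,0,0,0,0]]'; done; python3 go.py .529 .128 .23 99.7;  python3 -m creep '[[0,0,0.15,0,0,0,0]]'; python3 go.py
```

```text
time_s: 8.35
tool_pos: [0.5289, 0.1283, 0.2343]
tool_rot: [-180.0, 0.0, 99.4]
force: [-0.3, 0.1, -2.0]
grip_width: 0.0118
t 8.3 [0.5289 0.1283 0.2343] [-1.7997e+02  5.0000e-02  9.9380e+01] F [-0.3  0.1 -2. ] M [ 0.2  -0.08 -0.02] w 0.0118 j7 80
shift cm [-0.04  0.01  0.43] rot [-0.0005  0.0008 -0.0056]
time_s: 8.45
tool_pos: [0.529, 0.1284, 0.2329]
tool_rot: [-180.0, 0.1, 99.4]
force: [-0.4, -0.5, -2.4]
grip_width: 0.012
t 8.4 [0.529  0.1284 0.2329] [-1.7999e+02  5.0000e-02  9.9380e+01] F [-0.4 -0.5 -2.4] M [ 0.1  -0.08 -0.01] w 0.0120 j7 80
```

```bash
python3 -m creep '[[0,0,0.15,0,0,0,0]]'; python3 go.py;  python3 -m creep '[[0,0,0.15,0,0,0,0]]';python3 -m creep '[[0,0,0.1,0,0,0,0]]'; python3 go.py
```

```text
time_s: 8.55
tool_pos: [0.529, 0.1283, 0.2314]
tool_rot: [180.0, 0.1, 99.4]
force: [-0.1, 0.5, -2.4]
grip_width: 0.0117
t 8.6 [0.529  0.1283 0.2314] [1.800e+02 6.000e-02 9.937e+01] F [-0.1  0.5 -2.4] M [ 0.16 -0.06  0.07] w 0.0117 j7 80
time_s: 8.65
tool_pos: [0.529, 0.1283, 0.2298]
tool_rot: [180.0, 0.1, 99.4]
force: [-0.1, 0.2, -2.1]
grip_width: 0.0115
time_s: 8.75
tool_pos: [0.5293, 0.1283, 0.2293]
tool_rot: [180.0, 0.1, 99.4]
force: [-0.8, -0.5, 3.7]
grip_width: 0.012
t 8.8 [0.5293 0.1283 0.2293] [1.7995e+02 6.0000e-02 9.9370e+01] F [-0.8 -0.5  3.7] M [ 0.1   0.27 -0.07] w 0.0120 j7 80
```

Contact came at TCP z 0.2293, which puts the rim at about 0.0186. That's at the washer, well below the nut-corner level, so the socket is seated. Now I turn clockwise about the key axis, watching the moment.

```bash
python3 -m creep '[[-0.02,0,-0.03,0,0,0.08,0],[-0.02,0,0,0,0,0.08,0]]'; python3 go.py;  python3 -m creep '[[-0.02,0,0,0,0,0.08,0],[-0.02,0,0,0,0,0.08,0]]';python3 go.py
```

```text
time_s: 8.95
tool_pos: [0.5293, 0.128, 0.2298]
tool_rot: [179.9, 0.0, 89.9]
force: [-0.8, 0.5, -2.5]
grip_width: 0.0118
t 8.9 [0.5293 0.128  0.2298] [1.7994e+02 4.0000e-02 8.9930e+01] F [-0.8  0.5 -2.5] M [ 0.22  0.15 -0.03] w 0.0118 j7 71
time_s: 9.15
tool_pos: [0.529, 0.1279, 0.2297]
tool_rot: [180.0, 0.0, 80.4]
force: [0.2, 0.1, -1.8]
grip_width: 0.012
t 9.2 [0.529  0.1279 0.2297] [1.7997e+02 2.0000e-02 8.0400e+01] F [ 0.2  0.1 -1.8] M [ 0.08 -0.01  0.09] w 0.0120 j7 62
```

```bash
python3 -m creep '[[-0.02,0,0,0,0,0.08,0]]'; python3 go.py .5268 .1283 .229 60; python3 -m creep '[[-0.02,0,0,0,0,0.08,0]]'; python3 go.py .5268 .1283 .229 60
```

```text
time_s: 9.25
tool_pos: [0.529, 0.1277, 0.2297]
tool_rot: [180.0, 0.0, 75.7]
force: [0.6, -0.7, -2.3]
grip_width: 0.0119
t 9.2 [0.529  0.1277 0.2297] [1.7996e+02 3.0000e-02 7.5650e+01] F [ 0.6 -0.7 -2.3] M [ 0.04 -0.    0.07] w 0.0119 j7 57
shift cm [ 0.   -0.22  0.07] rot [0.0007 0.0004 0.2732]
time_s: 9.35
tool_pos: [0.5289, 0.1275, 0.2297]
tool_rot: [180.0, 0.0, 70.9]
force: [0.2, -0.5, -2.1]
grip_width: 0.0117
t 9.3 [0.5289 0.1275 0.2297] [1.7995e+02 3.0000e-02 7.0900e+01] F [ 0.2 -0.5 -2.1] M [ 0.05 -0.    0.14] w 0.0117 j7 52
shift cm [ 0.01 -0.22  0.07] rot [0.0009 0.0005 0.1902]
```

```bash
for i in 1; do python3 -m creep '[[-0.02,0,0,0,0,0.06,0]]'; python3 go.py; done; python3 -m creep '[[-0.015,0,0,0,0,0.05,0]]'; python3 go.py; python3 -m creep '[[-0.015,0,0,0,0,0.05,0]]'; python3 go.py
```

```text
time_s: 9.45
tool_pos: [0.5288, 0.1274, 0.2297]
tool_rot: [179.9, 0.0, 67.3]
force: [0.4, -0.1, -2.1]
grip_width: 0.012
t 9.4 [0.5288 0.1274 0.2297] [1.7995e+02 4.0000e-02 6.7310e+01] F [ 0.4 -0.1 -2.1] M [0.14 0.02 0.14] w 0.0120 j7 49
time_s: 9.55
tool_pos: [0.5287, 0.1273, 0.2297]
tool_rot: [179.9, 0.0, 64.3]
force: [-0.4, 0.2, -2.2]
grip_width: 0.0119
t 9.6 [0.5287 0.1273 0.2297] [1.7994e+02 4.0000e-02 6.4340e+01] F [-0.4  0.2 -2.2] M [ 0.09 -0.05  0.15] w 0.0119 j7 46
time_s: 9.65
tool_pos: [0.5287, 0.1271, 0.2297]
tool_rot: [179.9, 0.0, 61.4]
force: [-0.0, 0.2, -1.8]
grip_width: 0.0119
t 9.7 [0.5287 0.1271 0.2297] [1.7993e+02 4.0000e-02 6.1370e+01] F [-0.   0.2 -1.8] M [ 0.05 -0.05  0.11] w 0.0119 j7 43
```

Nut torque reads about 0.12 N m, so it's being driven. I carry on in small steps until the moment rises.

```bash
python3 -m creep '[[-0.015,0,0,0,0,0.05,0]]'; python3 go.py; python3 -m creep '[[-0.015,0,0,0,0,0.05,0]]'; python3 go.py; python3 -m creep '[[-0.015,0,0,0,0,0.05,0]]'; python3 go.py
```

```text
time_s: 9.75
tool_pos: [0.5285, 0.1271, 0.2297]
tool_rot: [179.9, 0.0, 58.4]
force: [-0.5, 0.4, -2.6]
grip_width: 0.0121
t 9.8 [0.5285 0.1271 0.2297] [1.7993e+02 5.0000e-02 5.8410e+01] F [-0.5  0.4 -2.6] M [-0.01  0.05  0.11] w 0.0121 j7 40
time_s: 9.85
tool_pos: [0.5284, 0.127, 0.2297]
tool_rot: [179.9, 0.0, 55.5]
force: [0.7, 0.2, -2.3]
grip_width: 0.0119
t 9.8 [0.5284 0.127  0.2297] [1.7992e+02 5.0000e-02 5.5460e+01] F [ 0.7  0.2 -2.3] M [ 0.03 -0.05  0.12] w 0.0119 j7 37
time_s: 9.95
tool_pos: [0.5284, 0.1268, 0.2297]
tool_rot: [179.9, 0.0, 52.5]
force: [0.4, 0.7, -2.7]
grip_width: 0.0123
t 9.9 [0.5284 0.1268 0.2297] [1.7991e+02 5.0000e-02 5.2490e+01] F [ 0.4  0.7 -2.7] M [ 0.01 -0.    0.09] w 0.0123 j7 34
```

```bash
python3 -m creep '[[-0.015,0,0,0,0,0.04,0]]'|grep -E 'rot'; python3 go.py; python3 -m creep '[[-0.015,0,0,0,0,0.04,0]]'|grep rot; python3 go.py
```

```text
tool_rot: [179.9, 0.0, 50.1]
t 10.1 [0.5283 0.1268 0.2297] [1.7989e+02 4.0000e-02 5.0120e+01] F [-0.4 -0.2 -2.2] M [ 0.1  -0.07  0.14] w 0.0119 j7 32
tool_rot: [179.9, 0.0, 47.8]
t 10.2 [0.5281 0.1267 0.2297] [1.7989e+02 4.0000e-02 4.7750e+01] F [ 0.1  0.3 -2.2] M [0.04 0.01 0.12] w 0.0120 j7 29
```

```bash
python3 -m creep '[[-0.015,0,0,0,0,0.04,0]]'|grep -E 'rot'; python3 go.py; python3 -m creep '[[-0.015,0,0,0,0,0.04,0]]'|grep rot; python3 go.py; python3 -m creep '[[-0.015,0,0,0,0,0.04,0]]'|grep rot; python3 go.py
```

```text
tool_rot: [179.9, 0.0, 45.4]
t 10.2 [0.528  0.1266 0.2297] [1.7988e+02 4.0000e-02 4.5390e+01] F [-0.2  0.7 -2.5] M [ 0.09 -0.03  0.08] w 0.0118 j7 27
tool_rot: [179.9, 0.0, 43.0]
t 10.3 [0.5279 0.1266 0.2297] [1.7987e+02 3.0000e-02 4.3030e+01] F [-0.6 -0.9 -1. ] M [-0.   -0.02  0.18] w 0.0116 j7 25
tool_rot: [179.9, 0.0, 40.7]
t 10.4 [0.5278 0.1265 0.2297] [1.7986e+02 3.0000e-02 4.0670e+01] F [ 0.2  0.8 -1.7] M [ 0.08 -0.03  0.26] w 0.0123 j7 22
```

```bash
python3 -m creep '[[-0.01,0,0,0,0,0.04,0]]'|grep -E 'rot'; python3 go.py; python3 -m creep '[[-0.01,0,0,0,0,0.03,0]]'|grep rot; python3 go.py
```

```text
tool_rot: [179.8, 0.0, 38.3]
t 10.6 [0.5277 0.1265 0.2297] [1.7985e+02 3.0000e-02 3.8340e+01] F [ 0.3 -0.3 -2.4] M [0.01 0.09 0.34] w 0.0123 j7 20
tool_rot: [179.8, 0.0, 36.6]
t 10.7 [0.5276 0.1265 0.2297] [1.7983e+02 3.0000e-02 3.6600e+01] F [ 0.  -0.2 -1.7] M [-0.   -0.04  0.4 ] w 0.0127 j7 18
```

The moment rises steadily (0.12 → 0.40 N m) and the bar is winding up in the jaws, so the nut is at its stop. I'll ease the wind-up, let go and retreat upwards.

```bash
python3 -m creep '[[0.01,0,0.03,0,0,-0.05,0],[0.01,0,0,0,0,-0.05,0]]' 10 | grep -E rot; python3 go.py; python3 -m creep '[[0,0,0,0,0,0,0.15],[0,0,0,0,0,0,0.3],[0,0,0,0,0,0,0.5],[0,0,0,0,0,0,0.6]]'; python3 go.py
```

```text
tool_rot: [179.8, 0.0, 42.5]
t 10.8 [0.5278 0.1267 0.2297] [1.7981e+02 3.0000e-02 4.2470e+01] F [ 0.3  0.7 -2.7] M [ 0.    0.   -0.03] w 0.0133 j7 24
time_s: 11.25
tool_pos: [0.5285, 0.1269, 0.2307]
tool_rot: [179.7, -0.1, 42.3]
force: [0.7, -0.7, 0.5]
grip_width: 0.0295
t 11.2 [0.5285 0.1269 0.2307] [ 1.7974e+02 -8.0000e-02  4.2340e+01] F [ 0.7 -0.7  0.5] M [ 0.08 -0.01 -0.01] w 0.0295 j7 24
```

```bash
python3 -m creep '[[0,0,0,0,0,0,0.6],[0,0,0,0,0,0,0.6],[0,0,0,0,0,0,0.6],[0,0,-0.5,0,0,0,0.6],[0,0,-1,0,0,0,0.6],[0,0,-1.5,0,0,0,0.6],[0,0,-2,0,0,0,0.6],[0,0,-3,0,0,0,0.6],[0,0,-3,0,0,0,0.6],[0,0,-1,0,0,0,0.6]]'; python3 - <<'E'
from cell import env,optics
from h import *
import go
from scipy.spatial.transform import Rotation as Ro
fr=[]
for n,b in(("scene",(.5275,.1282)),("side",(.524,.126))):
    d=optics.read_camera(n);V=world(d);ok=d["z_map"]>0;cam=(-d["R"].T@d["t"])[:2];u=np.array(b)-cam;u/=np.linalg.norm(u)
    for lo,hi in((.1,.118),(.118,.145)):
        s=ok&(V[...,2]>lo)&(V[...,2]<hi)&(np.hypot(V[...,0]-b[0],V[...,1]-b[1])<.03)
        print(n,s.sum(),"shaft-boss",(V[s][:,:2].mean(0)+u*.0055-b).round(4))
    s=ok&(V[...,2]>.15)&(V[...,2]<.2)&(np.hypot(V[...,0]-b[0],V[...,1]-b[1])<.05);p=V[s]
    print("bar top z",np.percentile(p[:,2],[90,97,100]).round(4),cv2.minAreaRect((p[:,:2]*1000).astype(np.float32)))
    fr.append(d["frame"][130:330,170:470] if n=="scene" else d["frame"][130:330,150:450])
o=env.get_obs();c=optics.read_camera("wrist");T=c["hand_eye"]
W=(cloud(c)@T[:3,:3].T+T[:3,3])@Ro.from_euler("xyz",o["tool_rot"],degrees=True).as_matrix().T+o["tool_pos"]
s=(c["z_map"]>0)&(W[...,2]>.15)&(W[...,2]<.2)&(np.hypot(W[...,0]-.527,W[...,1]-.128)<.05);p=W[s]
print("wrist bar z",np.median(p[:,2]),p[:,2].max(),cv2.minAreaRect((p[:,:2]*1000).astype(np.float32)))
fr.append(c["frame"][120:370,130:505]);cv2.imwrite("pics/end.png",np.hstack([cv2.resize(f,(266,178)) for f in fr]));go.to(0,0,0,0)
E
```

```text
time_s: 12.25
tool_pos: [0.5275, 0.1272, 0.3582]
tool_rot: [179.7, -0.1, 42.3]
force: [0.7, -0.6, -0.1]
grip_width: 0.0523
scene 34 shaft-boss [-0.0016  0.0004]
scene 57 shaft-boss [-0.0011  0.0002]
bar top z [0.1783 0.1792 0.1814] ((528.9841918945312, 129.37684631347656), (16.73301887512207, 73.75855255126953), 48.09535217285156)
side 26 shaft-boss [0.0001 0.0019]
side 45 shaft-boss [0.0011 0.002 ]
bar top z [0.1779 0.1791 0.1808] ((521.8013916015625, 124.96147155761719), (17.27997398376465, 70.39814758300781), 50.25295639038086)
wrist bar z 0.17854401249526003 0.18091617498469661 ((527.5384521484375, 128.83135986328125), (12.69782543182373, 70.03887939453125), 46.88835906982422)
t 12.4 [0.5267 0.1269 0.3543] [1.7987e+02 1.5000e-01 4.2300e+01] F [-0.2 -0.2 -0.6] M [ 0.06 -0.02  0.03] w 0.0524 j7 25
```

View pics/end.png

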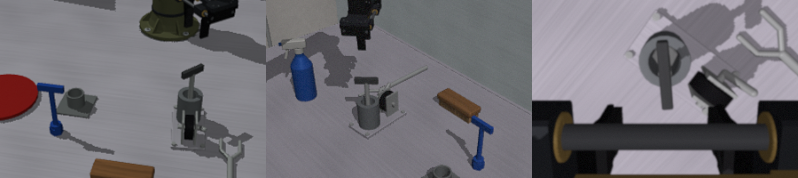

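The end view shows the key upright in the boss (panels at (190,85), (365,95), (665,60)), with the gripper clear. The bar top is at z 0.1785, so the rim is at 0.0185, down on the washer. The bar lies at −43°, within about a degree of where the jaws felt the stop once wind-up is allowed for. The bystanders haven't moved, so I'm handing in.

```bash
python3 -c "
from cell import order;print(order.sign_off())"
```

```text
the job is handed in; nothing more can be done
None
```

The key is standing fully seated on the nut, and the nut is turned clockwise to its stop. I handed the job in at about 12.4 s.

- **Seating:** I lined the socket up with the nut seen in the bore, and it dropped on without resting on the nut's corners. It touched the washer with about 6 N. After release the bar top measured z ≈ 0.1785, so the rim is at about 0.0185, close to the washer height of about 0.0195 seen earlier.
- **Turning:** The nut turned at about 0.12 N m, then the torque rose steadily to 0.40 N m. I took that rise as the stop and eased it off before letting go. The nut angle itself can't be read, so the stop is judged only from this.
- **Bar angle:** The key turned about 53°, less than the jaws' 63°. The bar winding up in the jaws explains most of that difference. Allowing for the socket's play, this suggests the nut started at about 0.25–0.32 rad.
- **Final state:** The shaft is upright and within about 2 mm of the bore axis, and the gripper was open and well above it. The lid, bottle, brush and fork look unmoved in the final pictures, though the crops cut off parts of some; I didn't measure them.
- **Disagreement:** The cameras differed by 2–3 mm on the boss centre, so I used an average. It caused no contact on the way in.

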